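# Level drip bridge from the matching kiln post

### The job

Make a level drip bridge over the small grey bucket lid: from the look-alike kiln posts on the brown mat, pick the one exactly as tall as the post already standing beside the lid and stand it upright in the middle of the empty white disc on the other side, and let go of it. Then lay the pale kiln-shelf strip gently across both posts, lengthwise over them and centred over the lid, and leave it resting there level; leave the standing post, the other posts and everything else where they are.

Things in the scene. Friction and masses are not known exactly. Their poses are not given: they have to be found in the camera images.
- short_a_c (a point): Centre (half-way up) of a loose, plain round kiln post, buff clay, 40 mm diameter, 60 mm high, standing upright, about 156 g (may vary by a quarter); z is the post's axis. One of short_a, mid_a and tall_a, a different one from time to time, stands on the disc disc_model as the model; the other two are spares on the brown mat.
- mid_a_c (a point): Centre (half-way up) of a loose, plain round kiln post, buff clay, 40 mm diameter, 75 mm high, standing upright, about 195 g (may vary by a quarter); z is the post's axis. One of short_a, mid_a and tall_a, a different one from time to time, stands on the disc disc_model as the model; the other two are spares on the brown mat.
- tall_a_c (a point): Centre (half-way up) of a loose, plain round kiln post, buff clay, 40 mm diameter, 90 mm high, standing upright, about 234 g (may vary by a quarter); z is the post's axis. One of short_a, mid_a and tall_a, a different one from time to time, stands on the disc disc_model as the model; the other two are spares on the brown mat.
- short_b_c (a point): Centre (half-way up) of a loose, plain round kiln post, buff clay, 40 mm diameter, 60 mm high, standing upright, about 156 g (may vary by a quarter); z is the post's axis. Always a spare on the brown mat at the start; the same height as short_a.
- mid_b_c (a point): Centre (half-way up) of a loose, plain round kiln post, buff clay, 40 mm diameter, 75 mm high, standing upright, about 195 g (may vary by a quarter); z is the post's axis. Always a spare on the brown mat at the start; the same height as mid_a.
- tall_b_c (a point): Centre (half-way up) of a loose, plain round kiln post, buff clay, 40 mm diameter, 90 mm high, standing upright, about 234 g (may vary by a quarter); z is the post's axis. Always a spare on the brown mat at the start; the same height as tall_a.
- disc_model (a point): Centre, at table height, of the painted white disc (58 mm across) on which the model post already stands. Beside a grey bucket lid.
- disc_empty (a point): Centre, at table height, of the empty white disc (58 mm across), 200 mm from disc_model, on the other side of the lid. The discs are paint: flat, at z = 0.
- lid_centre (a point): Centre, at table height, of the upturned grey bucket lid (140 mm across, 12 mm high, fixed) midway between the discs. Its y axis points to disc_model, its x axis lies across the line of the discs; a thin dark painted band, 100 x 310 mm, runs under it all.
- strip_c (a point): Centre (half thickness) of the loose pale kiln-shelf strip: a flat bar 280 mm long (its y), 50 mm wide (its x), 12 mm thick (its z), about 360 g (may vary by a quarter). It starts lying flat, 30 mm above the table, on two fixed cedar battens (each 26 mm along the strip, 90 mm across it, 30 mm high, centred 100 mm either side of the strip's middle), so its middle is free beneath and can be gripped across the width.
- bowl: Black basalt-glazed bowl, 130 mm across, 55 mm high, loose; origin under its centre. Bystander.
- pitcher: Ochre bisque pitcher, 104 mm across, 140 mm high, loose; origin under its centre. Bystander.
- cup_big: Stainless measuring cup, 72 mm across, 45 mm high, with a flat handle at its +y side out to 103 mm from its centre; loose; origin under its centre. Bystander.
- cup_small: Stainless measuring cup, 56 mm across, 36 mm high, with a flat handle at its +y side out to 95 mm from its centre; loose; origin under its centre. Bystander.
Not all that is in view belongs to the job. Leave any orange look-alike of the part that bears short_a_c alone.

How it is judged (in metres and radians):
On the way:
1. the spare post of the model's height stands released and upright on the empty disc (((horizontal distance between short_a_c and disc_model below 0.015 m and horizontal distance between short_b_c and disc_empty below 0.015 m and angle between short_b_c's own z axis and vertical below 0.05 rad and height (world z) of short_b_c below 0.034 m and linear speed of short_b below 0.02 m/s and contact force between short_b and the fingers below 0.1 N) or (horizontal distance between mid_a_c and disc_model below 0.015 m and horizontal distance between mid_b_c and disc_empty below 0.015 m and angle between mid_b_c's own z axis and vertical below 0.05 rad and height (world z) of mid_b_c below 0.0415 m and linear speed of mid_b below 0.02 m/s and contact force between mid_b and the fingers below 0.1 N) or (horizontal distance between tall_a_c and disc_model below 0.015 m and horizontal distance between tall_b_c and disc_empty below 0.015 m and angle between tall_b_c's own z axis and vertical below 0.05 rad and height (world z) of tall_b_c below 0.049 m and linear speed of tall_b below 0.02 m/s and contact force between tall_b and the fingers below 0.1 N))), for 0.2 s.
At the end, for the whole second after the job is handed in: Matching post upright (0.05 rad), within 15 mm of the empty disc's centre; model post within 15 mm of its disc's centre; strip resting still on both posts, level within 0.03 rad, its middle within 25 mm of the lid's centre, its length within 0.12 rad of the line of the discs (((horizontal distance between short_a_c and disc_model below 0.015 m and horizontal distance between short_b_c and disc_empty below 0.015 m and angle between short_b_c's own z axis and vertical below 0.05 rad and height (world z) of short_b_c below 0.034 m and linear speed of short_b below 0.02 m/s and contact force between strip and short_a above 0.3 N and contact force between strip and short_b above 0.3 N) or (horizontal distance between mid_a_c and disc_model below 0.015 m and horizontal distance between mid_b_c and disc_empty below 0.015 m and angle between mid_b_c's own z axis and vertical below 0.05 rad and height (world z) of mid_b_c below 0.0415 m and linear speed of mid_b below 0.02 m/s and contact force between strip and mid_a above 0.3 N and contact force between strip and mid_b above 0.3 N) or (horizontal distance between tall_a_c and disc_model below 0.015 m and horizontal distance between tall_b_c and disc_empty below 0.015 m and angle between tall_b_c's own z axis and vertical below 0.05 rad and height (world z) of tall_b_c below 0.049 m and linear speed of tall_b below 0.02 m/s and contact force between strip and tall_a above 0.3 N and contact force between strip and tall_b above 0.3 N)) and angle between strip_c's own z axis and vertical below 0.03 rad and horizontal distance between strip_c and lid_centre below 0.025 m and angle between the y axis of strip_c and the y axis of lid_centre, either way round below 0.12 rad and linear speed of strip below 0.02 m/s); the robot touches nothing.
It fails at once if the model post, or a spare post of the wrong height, is shifted more than 30 mm or tipped ((distance of short_a_c from where it was at the start of the episode above 0.03 m or angle between short_a_c's own z axis and vertical above 0.4 rad) or (distance of mid_a_c from where it was at the start of the episode above 0.03 m or angle between mid_a_c's own z axis and vertical above 0.4 rad) or (distance of tall_a_c from where it was at the start of the episode above 0.03 m or angle between tall_a_c's own z axis and vertical above 0.4 rad) or (horizontal distance between short_a_c and disc_model above 0.05 m and distance of short_b_c from where it was at the start of the episode above 0.03 m) or (horizontal distance between mid_a_c and disc_model above 0.05 m and distance of mid_b_c from where it was at the start of the episode above 0.03 m) or (horizontal distance between tall_a_c and disc_model above 0.05 m and distance of tall_b_c from where it was at the start of the episode above 0.03 m)).
It fails at once if the bowl, pitcher or a measuring cup is shifted more than 30 mm (distance of any of bowl, pitcher, cup_big, cup_small from where it was at the start of the episode above 0.03 m).
It fails at once if the strip is dropped or pressed onto the posts with more than 40 N on one of them (contact force between strip and short_a above 40 N or contact force between strip and short_b above 40 N or contact force between strip and mid_a above 40 N or contact force between strip and mid_b above 40 N or contact force between strip and tall_a above 40 N or contact force between strip and tall_b above 40 N).
It also fails if it takes over 64 s, if anything falls off the work surface, if the arm or the gripper's body presses on something with over 40 N, if the wrist force passes 120 N, or if a joint passes its speed limit or range.

### The arm

A 7-joint arm with a two-finger parallel gripper is mounted at the origin on the work surface. World frame = base frame: x ahead of the robot, y to its left, z up, the work surface at z = 0. Lengths are in mm, angles in rad, forces in N, time in s.
With the tool pointing down it reaches from about 400 to 900 mm from the base axis. Payload 5.5 kg.
Tool frame: the origin (TCP) lies midway between the tips of the shut fingers; the grasp point (between the pads) lies 19 mm behind it; y points along the fingers, z is the direction in which the jaws open and shut, and the axes are right-handed (so a half turn about y gives the same grasp; the last joint's range is limited). The gripper opens to 85 mm and grips with 20 to 120 N. Pads are 22 mm wide; open, the fingers measure 114 mm over their backs; the gripper's body (76 mm by 85 mm) begins 54 mm behind the grasp point. The pads swing forward as they close: fully open they stand 13 mm farther back than shut.
Start: joints at [-1.073, 0.501, -0.427, 1.55, 0.221, 1.138, -0.21], TCP at [151.183, 632.174, 231.31] pointing down, gripper open.
Joint ranges: [-2.88, 2.88], [-0.31, 2.03], [-1.54, 1.56], [0.2, 2.42], [-1.41, 4.55], [0.19, 2.02], [-2.57, 2.57]. Speed limits (rad/s): [2.57, 2.57, 3.14, 3.14, 3.14, 3.14, 3.14].

### API

Orientations are given as a unit quaternion [w, x, y, z].
In Python, from plant import state, read_camera, camera_params, sign_off, find_in, trace gives the robot as it stands. The module is installed in compiled form; this text tells all that it offers.
- The arm moves only by the tool carry_out, never from a script. Its argument "steps" is a list of rows, each a list of 7 numbers: the turn, a rotation vector about the tool's x, y, z in rad, then the shift along the tool's x, y, z in mm, then the gripper command: -1 is fully open, 1 is shut, values between are in proportion. A call has 1 to 8 rows; each row shifts and turns the commanded pose from where the row before left it, along the tool's axes as they then stand; what a row does not reach is not made up. A row lasts 1/10 s, in which the tool goes at most 50 mm and 8.59 degrees, less where a joint would pass 70% of its speed; a pose out of reach is approached as far as the arm can. A call with a gripper value outside its range is refused whole. The fingers move at their own pace and stop on an object; "force" is the grip in N (left out, the last holds). Time passes only in rows, so rows that do not move let the fingers close. It gives the time, the measured TCP pose, the force and the opening at its end, in the units of the state.
- state(): the state, without advancing time (a new reading comes with each control period).
- read_camera(name): name is "scene" or "top" or "wrist"; returns the picture (400x640x3 uint8, blue, green, red); there is no depth.
- camera_params(name): a dict with "intrinsics" (3x3 intrinsics, pixels), "dist" ([k1, k2, p1, p2, k3] as OpenCV has them; the pictures are not rectified), "T" (4x4, takes a point from camera to world coordinates). Camera axes: x right, y up, looking along -z (the intrinsics and any distortion apply to the point x, -y, -z); pixel columns grow to the right and rows downward; lengths in mm; the calibration is good to about 2 mm. A picture is of the moment at which its call begins: read the wrist's pose just before it. camera_params takes no time and is no camera call; for the wrist camera it gives the pose at the moment of the call.
- sign_off(): hands the job in, once; it reports no verdict.
Trained networks look in the newest picture that a camera, given by its name, has taken for a name from the list of things; names that differ only in an ending like _2 or _b are one class to them, and where a whole thing is asked for, a point or a joint stands for the part that bears it (a point fixed in the world has none). Each returns a list of dicts, best first, with "conf" (0 to 1); they miss things now and then, are a little off and sometimes report something else, mostly with a low value. They report only what shows in the picture. A call takes as long as a camera call. They do not tell look-alikes from the thing itself.
- find_in(target, camera): "centre" ([x, y, z] in mm, in world coordinates, good to about 4 mm: the middle of the surface that is visible of it).
- trace(target, camera): "pixels" (400x640 bool, what is visible of it).
The state is a dict: "time_s": time; "q": joint angles; "joint_velocities": joint speeds; "effort": joint torques, N m; "ee_pos": TCP position; "tool_rot": TCP orientation; "wrist_force": force on the tool from outside, world axes, zero at the start; "torque": the same for the moment, N m; "finger_gap": finger opening in mm.
Only numpy, scipy, OpenCV 4.12 (cv2) and the standard library are available. Lean on these libraries where they do the work, as an engineer would, in place of code of your own. Each camera call takes 0.05 s, during which the arm holds its last target.

## Working session

There is one attempt and no reset: what is moved stays moved. The work goes in short steps, Python scripts to look and compute and a tool call to move; the robot and the scene stay as the last step left them, time stands still between calls to the robot, and variables do not carry over. Pictures are saved under pics/ and viewed, and the job is handed in when it is done.

Besides the shell and the picture viewer there is one more tool, called after "Call:" by a JSON object that holds its "api" and its "payload", one argument or row to a line. carry_out: Moves the arm, as the interface text tells. Its arguments: {"type":"object","properties":{"steps":{"type":"array","items":{"type":"array","items":{"type":"number"}}},"force":{"type":"number"}},"required":["steps"]}

```bash
mkdir -p pics; ls
python3 - <<'E'
from plant import *
import cv2, numpy as np
s=state(); print(s)
for c in ["scene","top"]:
    im=read_camera(c); cv2.imwrite(f"pics/{c}0.png",im); p=camera_params(c); print(c,np.round(p["intrinsics"],1).tolist(),p["dist"],np.round(p["T"],3).tolist())
print(state()["time_s"])
E
```

```text
pics
{'time_s': 0.0, 'q': array([-1.07279767,  0.50185593, -0.42680936,  1.55144729,  0.22080879,
        1.13831189, -0.21031155]), 'joint_velocities': array([-7.16318873e-04,  1.30863533e-03, -6.85856750e-04,  2.27039129e-03,
       -1.89761920e-04,  7.24028015e-05, -3.28857233e-04]), 'effort': array([-3.54231179e-04, -5.69526851e+01, -5.81669435e+00, -2.80943084e+01,
        1.06996400e-02,  1.17763810e-02,  5.04592805e-06]), 'ee_pos': array([151.09395195, 631.47844484, 230.25702601]), 'tool_rot': array([-0.7015563 ,  0.70292718, -0.0829059 ,  0.08269681]), 'wrist_force': array([ 0.00391935, -0.09855564, -0.37559824]), 'torque': array([ 0.0057344 , -0.00567495, -0.01254839]), 'finger_gap': 85.29604275094047}
scene [[442.2, 0.0, 327.4], [0.0, 442.2, 193.6], [0.0, 0.0, 1.0]] [-0.01111473  0.          0.          0.          0.        ] [[0.21, -0.642, 0.737, 1499.344], [0.978, 0.125, -0.169, -142.703], [0.016, 0.756, 0.654, 897.895], [0.0, 0.0, 0.0, 1.0]]
top [[502.1, 0.0, 316.9], [0.0, 502.1, 203.9], [0.0, 0.0, 1.0]] [-0.111573  0.        0.        0.        0.      ] [[0.006, 0.985, -0.171, 365.691], [-1.0, 0.006, -0.001, 94.744], [0.0, 0.171, 0.985, 1397.21], [0.0, 0.0, 0.0, 1.0]]
0.1
```

View pics/scene0.png

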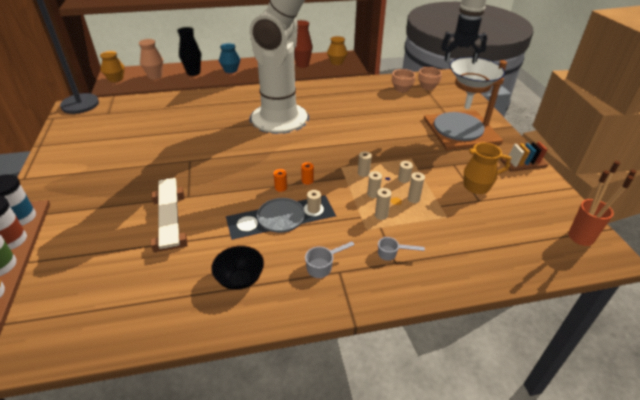

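View pics/top0.png

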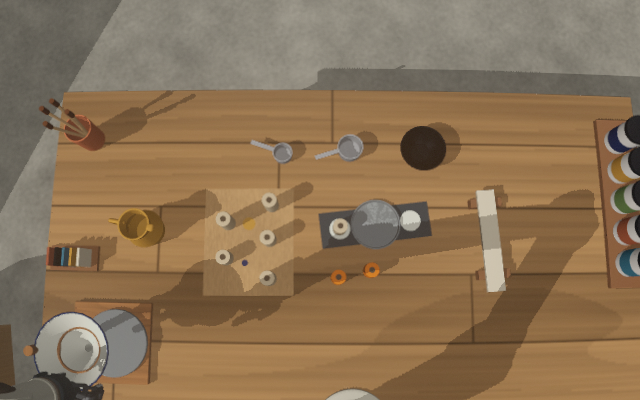

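```bash
cat > h.py <<'E'
from plant import *
import cv2, numpy as np
def cam(c):
    p=camera_params(c); return np.array(p["intrinsics"]),np.array(p["dist"]),np.array(p["T"])
def ray(p,uv):
    K,D,T=p
    x=cv2.undistortPoints(np.array(uv,float).reshape(-1,1,2),K,D).reshape(-1,2)
    d=np.c_[x[:,0],-x[:,1],-np.ones(len(x))]@T[:3,:3].T
    return T[:3,3],d
def at_z(p,uv,z):
    o,d=ray(p,uv); return o+d*((z-o[2])/d[:,2])[:,None]
def proj(p,X):
    K,D,T=p
    X=np.array(X,float).reshape(-1,3); c=(X-T[:3,3])@T[:3,:3]; c=c*[1,-1,-1]
    return cv2.projectPoints(c,np.zeros(3),np.zeros(3),K,D)[0].reshape(-1,2)
E
python3 - <<'E'
from h import *
for c in ["scene","top"]:
    im=read_camera(c); cv2.imwrite(f"pics/{c}.png",im)
    np.savez(f"cam_{c}.npz",*cam(c))
    for t in ["mid_a_c","strip_c","pitcher"]:
        if t!="pitcher":
            r=trace(t,c)
            m=[x["pixels"] for x in r]; np.save(f"tr_{c}_{t}.npy",np.array(m))
            for x in r:
                n,l,st,ce=cv2.connectedComponentsWithStats(x["pixels"].astype(np.uint8))
                print(c,t,"trace",round(x["conf"],2),st[1:].tolist(),ce[1:].round(1).tolist())
    for t in ["mid_a_c","strip_c","pitcher","bowl","cup_big","cup_small","disc_empty","disc_model","lid_centre"]:
        for x in find_in(t,c): print(c,t,round(x["conf"],2),np.round(x["centre"],0))
print(state()["time_s"])
a=cv2.imread("pics/scene.png")[140:230,230:450]; cv2.imwrite("pics/sc_crop.png",cv2.resize(a,None,fx=3.6,fy=3.6,interpolation=cv2.INTER_CUBIC))
a=cv2.imread("pics/top.png")[180:300,195:445]; cv2.imwrite("pics/top_crop.png",cv2.resize(a,None,fx=3.2,fy=3.2,interpolation=cv2.INTER_CUBIC))
E
```

```text
scene mid_a_c trace 0.69 [[358, 152, 13, 24, 242]] [[363.8, 163.7]]
scene strip_c trace 0.6 [[159, 179, 20, 69, 1195]] [[168.0, 214.2]]
scene mid_a_c 0.52 [415. 222.  52.]
scene mid_a_c 0.33 [554.  34.  40.]
scene strip_c 0.76 [ 529. -378.   43.]
scene strip_c 0.34 [556.  31.  40.]
scene pitcher 0.91 [556. 559.  88.]
scene bowl 0.88 [ 740. -202.   29.]
scene cup_big 0.73 [753.  14.  29.]
scene cup_big 0.51 [569. 340.  59.]
scene disc_empty 0.62 [559. -79.   4.]
scene disc_empty 0.16 [554. 556.  89.]
scene disc_model 0.67 [557. -82.   5.]
scene lid_centre 0.89 [558. -80.   4.]
scene lid_centre 0.35 [622. 224.  67.]
scene lid_centre 0.17 [518. 224.  52.]
top mid_a_c trace 0.49 [[261, 271, 16, 15, 188]] [[268.2, 278.1]]
top mid_a_c trace 0.42 [[109, 208, 56, 40, 1468]] [[140.4, 226.6]]
top strip_c trace 0.69 [[477, 190, 29, 102, 1924]] [[490.3, 240.7]]
top mid_a_c 0.64 [399. 226.  72.]
top strip_c 0.69 [ 503. -379.   39.]
top pitcher 0.7 [532. 573.  78.]
top bowl 0.79 [ 767. -200.   24.]
top cup_small 0.93 [757. 209.  27.]
top disc_empty 0.67 [554. -67.   4.]
top disc_model 0.86 [553. -68.  -1.]
top lid_centre 0.6 [554. -70.   1.]
1.3
```

View pics/sc_crop.png

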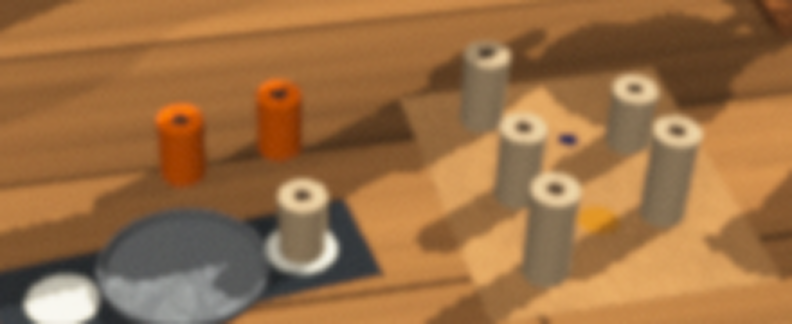

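View pics/top_crop.png

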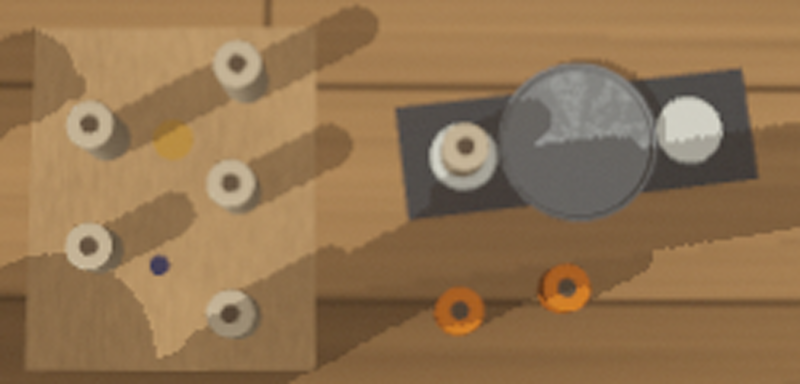

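Run:
```python
from h import *
ps=cam("scene"); pt=cam("top")
S=dict(A=(487,52),B=(634,90),C=(524,127),D=(677,131),E=(556,189),M=(302,195),O1=(180,121),O2=(279,94))
Bt=dict(A=(483,130),B=(625,152),C=(513,205),D=(664,225),E=(545,283),M=(300,262))
Tt=dict(A=(231,313),B=(88,247),C=(230,183),D=(90,124),E=(237,63),M=(465,147),O1=(567,288),O2=(459,310))
for k in S:
    us=np.array(S[k])/3.6-.36+[230,140]; ut=np.array(Tt[k])/3.2-.34+[195,180]
    o1,d1=ray(ps,us);o2,d2=ray(pt,ut);d1=d1[0]/np.linalg.norm(d1);d2=d2[0]/np.linalg.norm(d2)
    st=np.linalg.lstsq(np.c_[d1,-d2],o2-o1,rcond=None)[0]
    a=o1+d1*st[0];b=o2+d2*st[1]
    print(k,((a+b)/2).round(1),"miss",np.linalg.norm(a-b).round(1), end=" ")
    X=(a+b)/2
    if k in Bt:
        ub=np.array(Bt[k])/3.6-.36+[230,140]
        for h in (60,75,90):
            c=at_z(pt,[ut],h)[0]; v=ps[2][:2,3]-c[:2]; v/=np.linalg.norm(v)
            top=proj(ps,[c[0],c[1],h])[0]; bot=proj(ps,[*(c[:2]+20*v),0])[0]
            print(h,"len err",np.round((bot-top)[1]-(ub-us)[1],1),end="; ")
    print()
# disc, lid
def blob(im,c,x0,x1,y0,y1,thr):
    sub=im[y0:y1,x0:x1].astype(int); m=(sub.min(2)>thr); ys,xs=np.nonzero(m); 
    (cx,cy),(w,h),a=cv2.fitEllipse(cv2.convexHull(np.c_[xs,ys].astype(np.int32))); return cx+x0,cy+y0,w,h
im=cv2.imread("pics/top.png")
e=blob(im,"top",398,424,205,235,150); print(e,at_z(pt,[e[:2]],0))
im=cv2.imread("pics/scene.png")
e=blob(im,"scene",232,262,212,235,140); print(e,at_z(ps,[e[:2]],0))
m=np.load("tr_top_strip_c.npy")[0].astype(np.uint8)
r=cv2.minAreaRect(cv2.findContours(m,0,1)[0][0]); print(r, at_z(pt,cv2.boxPoints(r),42).round(1), at_z(pt,[r[0]],42))
m=np.load("tr_scene_strip_c.npy")[0].astype(np.uint8)
r=cv2.minAreaRect(cv2.findContours(m,0,1)[0][0]); print(r, at_z(ps,cv2.boxPoints(r),42).round(1), at_z(ps,[r[0]],42))
```

```text
A [399.8 227.9  69.5] miss 3.1 60 len err -3.2; 75 len err 0.6; 90 len err 4.5; 
B [453.8 350.3  50. ] miss 0.8 60 len err 1.3; 75 len err 5.1; 90 len err 9.0; 
C [507.1 230.5  67.7] miss 2.0 60 len err -2.5; 75 len err 1.4; 90 len err 5.3; 
D [553.8 346.7  82.4] miss 2.1 60 len err -7.0; 75 len err -3.1; 90 len err 0.9; 
E [605.8 225.5  83.1] miss 2.3 60 len err -6.3; 75 len err -2.4; 90 len err 1.6; 
M [540.2  34.4  53. ] miss 1.9 60 len err 1.2; 75 len err 5.1; 90 len err 9.1; 
O1 [422.4 -50.1  50.8] miss 3.0 
O2 [403.7  39.7  52.9] miss 2.2 
(410.1343584060669, 219.8974142074585, 18.562036514282227, 19.71708106994629) [[ 563.9985507  -167.06224549    0.        ]]
(248.84995460510254, 223.05889701843262, 13.439895629882812, 25.553876876831055) [[ 5.70751738e+02 -1.59597596e+02 -1.13686838e-13]]
((490.3337097167969, 240.75396728515625), (101.87236785888672, 21.18983268737793), 84.5596694946289) [[ 639.8 -343.7   42. ]
 [ 646.  -404.4   42. ]
 [ 365.6 -417.4   42. ]
 [ 360.8 -358.3   42. ]] [[ 501.0626784  -380.37054438   42.        ]]
((168.5, 213.0), (68.0, 19.0), 90.0) [[ 369.9 -412.1   42. ]
 [ 380.9 -355.5   42. ]
 [ 666.9 -344.6   42. ]
 [ 657.5 -392.4   42. ]] [[ 530.81332297 -375.49926084   42.        ]]
```

```bash
cat >> h.py <<'E'
from scipy.spatial.transform import Rotation as Rn
def pose():
    s=state(); q=s["tool_rot"]; return np.array(s["ee_pos"]),Rn.from_quat([q[1],q[2],q[3],q[0]]).as_matrix(),s
def show():
    p,R,s=pose(); print("t",round(s["time_s"],2),"tcp",p.round(1),"gap",round(s["finger_gap"],1),"F",s["wrist_force"].round(1),"q",s["q"].round(2)); print(R.round(3).tolist()); return p,R,s
def delta(target,zdir=None):
    """tool-frame shift to target; yaw about tool y to bring jaw axis (z) parallel to zdir (world xy), and levelling turn"""
    p,R,s=pose(); t=R.T@(np.array(target,float)-p); print("shift tool",t.round(1),"rows",np.ceil(np.linalg.norm(t)/50))
    if zdir is not None:
        zd=np.array([*zdir,0.]);zd/=np.linalg.norm(zd)
        for sg in (1,-1):
            y=np.array([0,0,-1.]); z=sg*zd; x=np.cross(y,z); Rt=np.c_[x,y,z]
            print("turn",sg,Rn.from_matrix(R.T@Rt).as_rotvec().round(3))
E
python3 - <<'E'
from h import *
p,R,s=show()
K,D,T=cam("wrist"); print(K.round(1).tolist(),D.round(3),"\ncam in tool:",(R.T@(T[:3,3]-p)).round(1),(R.T@T[:3,:3]).round(2).tolist())
delta([455,330,250],(0,1)); delta([455,330,250],(1,0))
E
```

```text
t 1.3 tcp [151.2 632.2 231.3] gap 85.4 F [-0.8  0.1  0.3] q [-1.07  0.5  -0.43  1.55  0.22  1.14 -0.21]
[[0.973, -0.0, 0.233], [-0.233, 0.0, 0.973], [-0.0, -1.0, -0.0]]
[[337.5, 0.0, 320.0], [0.0, 337.5, 201.9], [0.0, 0.0, 1.0]] [-0.071  0.     0.     0.     0.   ] 
cam in tool: [ -80.2 -141.5   -0. ] [[0.0, -0.95, -0.31], [0.0, 0.31, -0.95], [1.0, -0.0, 0.0]]
shift tool [ 365.8  -18.7 -223.2] rows 9.0
turn 1 [ 0.    -0.235 -0.   ]
turn -1 [0.    2.907 0.   ]
shift tool [ 365.8  -18.7 -223.2] rows 9.0
turn 1 [ 0.     1.336 -0.   ]
turn -1 [-0.    -1.806 -0.   ]
```

Call:
{"api": "carry_out", "payload": {
  "steps": [
    [0,0,0,40,-2,-25,-1],
    [0,0,0,40,-2,-25,-1],
    [0,0,0,40,-2,-25,-1],
    [0,0,0,40,-2,-25,-1],
    [0,0,0,40,-2,-25,-1],
    [0,0,0,40,-2,-25,-1],
    [0,0,0,40,-2,-25,-1],
    [0,0,0,40,-2,-25,-1]
  ]
}}

```text
time_s: 2.1
ee_pos: [417.1, 361.8, 247.7]
tool_rot: [0.702, -0.702, 0.083, -0.083]
wrist_force: [-0.5, 1.1, -0.4]
finger_gap: 85.2
```

Call:
{"api": "carry_out", "payload": {
  "steps": [
    [0,0,0,30,-2,-15,-1],
    [0,0,0,16,-2,-8,-1],
    [0,-0.118,0,0,0,0,-1],
    [0,-0.117,0,0,0,0,-1],
    [0,0,0,0,0,0,-1],
    [0,0,0,0,0,0,-1]
  ]
}}

```text
time_s: 2.7
ee_pos: [455.2, 330.2, 251.3]
tool_rot: [0.707, -0.707, 0.001, -0.001]
wrist_force: [-0.7, 0.2, 0.2]
finger_gap: 85.7
```

Run:
```python
from h import *
show()
np.savez("w1.npz",*cam("wrist")); im=read_camera("wrist"); cv2.imwrite("pics/w1.png",im)
for x in trace("short_b_c","wrist"):
    n,l,st,ce=cv2.connectedComponentsWithStats(x["pixels"].astype(np.uint8)); print(round(x["conf"],2),st[1:].tolist())
for x in find_in("short_b_c","wrist"): print(x)
```

```text
t 2.7 tcp [455.2 330.2 251.3] gap 85.7 F [-0.7  0.2  0.2] q [-0.4   0.31 -0.33  1.76  0.11  1.09  0.79]
[[1.0, -0.0, 0.003], [-0.003, 0.0, 1.0], [-0.0, -1.0, 0.0]]
0.86 [[318, 147, 40, 46, 1444]]
0.34 [[216, 261, 41, 70, 1726]]
0.25 [[0, 187, 144, 99, 8986]]
{'centre': [449.7, 349.6, 58.3], 'conf': 0.77}
```

View pics/w1.png

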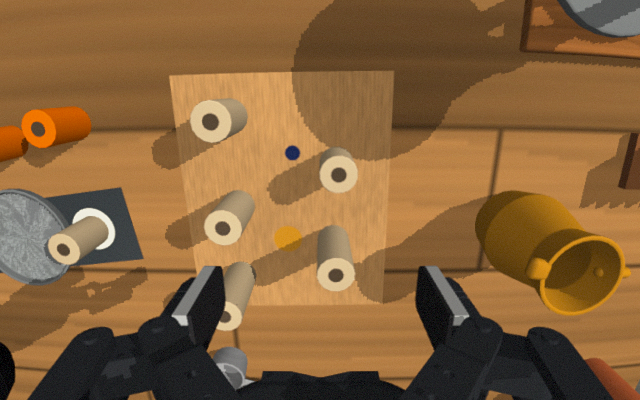

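Run:
```python
from h import *
w=np.load("w1.npz"); P=(w["arr_0"],w["arr_1"],w["arr_2"])
im=cv2.imread("pics/w1.png")
hsv=cv2.cvtColor(im,cv2.COLOR_BGR2HSV)
cv2.imwrite("pics/w1c.png",cv2.resize(im[90:320,150:400],None,fx=2.5,fy=2.5,interpolation=cv2.INTER_CUBIC))
for k,c in dict(A=(212,121),B=(339,174),C=(223,229),D=(336,275),M=(64,248),E=(229,316)).items():
    print(k,im[c[1],c[0]+14],im[c[1],c[0]-14])
    m=((im[:,:,1]>165)&(im[:,:,0]>130)).astype(np.uint8)
    n,l,st,ce=cv2.connectedComponentsWithStats(m)
    i=l[c[1]-2:c[1]+3,c[0]+9:c[0]+18]; i=i[i>0]; 
    if len(i)==0: continue
    i=np.bincount(i).argmax(); mm=(l==i).astype(np.uint8)
    ct=max(cv2.findContours(mm,0,1)[0],key=len); e=cv2.fitEllipse(cv2.convexHull(ct)); 
    for z in (60,75,90):
        pts=at_z(P,ct.reshape(-1,2),z); (_,_),r=cv2.minEnclosingCircle(pts[:,:2].astype(np.float32)); ar=2*np.sqrt(cv2.contourArea(cv2.convexHull(pts[:,:2].astype(np.float32)))/np.pi)
        print("  z",z,"c",at_z(P,[e[0]],z)[0].round(1),"dia",round(ar,1))
```

```text
A [154 200 226] [152 195 223]
  z 60 c [401.4 223.3  60. ] dia 39.6
  z 75 c [400.2 228.1  75. ] dia 37.8
  z 90 c [399.  232.9  90. ] dia 36.0
B [150 194 223] [153 197 224]
  z 60 c [455.1 348.5  60. ] dia 37.7
  z 75 c [451.5 347.7  75. ] dia 36.0
  z 90 c [447.9 346.9  90. ] dia 34.3
C [159 205 229] [157 204 227]
  z 60 c [513.3 225.2  60. ] dia 39.8
  z 75 c [507.  229.9  75. ] dia 38.0
  z 90 c [500.8 234.7  90. ] dia 36.2
D [152 198 224] [155 196 224]
  z 60 c [570.3 346.9  60. ] dia 41.4
  z 75 c [561.5 346.2  75. ] dia 39.6
  z 90 c [552.7 345.4  90. ] dia 37.7
M [152 198 225] [145 194 222]
  z 60 c [540.5  36.   60. ] dia 37.9
  z 75 c [533.1  49.3  75. ] dia 36.2
  z 90 c [525.6  62.5  90. ] dia 34.5
E [ 79 125 166] [23 22 25]
  z 60 c [626.9 216.9  60. ] dia 32.3
  z 75 c [615.5 222.   75. ] dia 30.8
  z 90 c [604.2 227.1  90. ] dia 29.4
```

View pics/w1c.png

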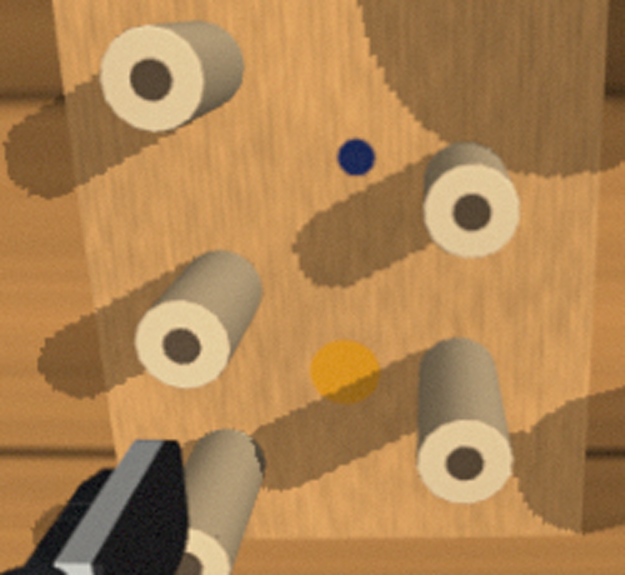

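Call:
{"api": "carry_out", "payload": {
  "steps": [
    [0,0,0,0,10,19,-1],
    [0,0,0,0,45,0,-1],
    [0,0,0,0,45,0,-1],
    [0,0,0,0,45,0,-1],
    [0,0,0,0,40,0,-1],
    [0,0,0,0,31,0,-1],
    [0,0,0,0,20,0,-1],
    [0,0,0,0,0,0,-1]
  ]
}}

```text
time_s: 3.65
ee_pos: [452.9, 347.6, 12.1]
tool_rot: [-0.706, 0.708, -0.002, -0.002]
wrist_force: [0.1, -1.6, 0.7]
finger_gap: 85.4
```

Run:
```python
from h import *
show(); im=read_camera("wrist"); cv2.imwrite("pics/w2.png",im)
```

```text
t 3.65 tcp [452.9 347.6  12.1] gap 85.4 F [ 0.1 -1.6  0.7] q [-0.5   0.65 -0.26  1.88  0.26  0.65  0.65]
[[1.0, -0.005, 0.0], [-0.0, -0.004, 1.0], [-0.005, -1.0, -0.004]]
```

View pics/w2.png

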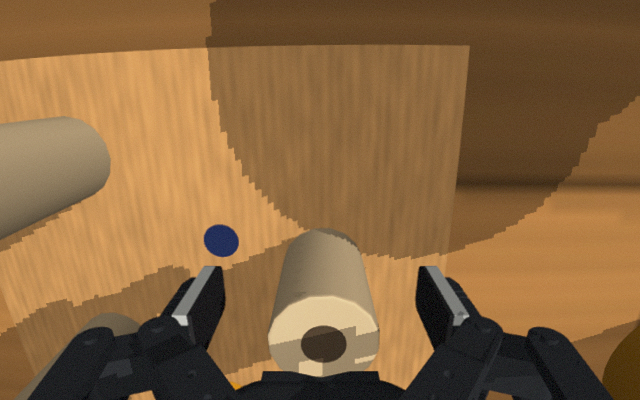

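Call:
{"api": "carry_out", "payload": {
  "steps": [
    [0,0,0,2,-1,0,1],
    [0,0,0,0,0,0,1],
    [0,0,0,0,0,0,1],
    [0,0,0,0,0,0,1],
    [0,0,0,0,0,0,1],
    [0,0,0,0,0,0,1]
  ],
  "force": 40
}}

```text
time_s: 4.3
ee_pos: [458.4, 349.8, 17.9]
tool_rot: [0.708, -0.707, -0.001, -0.001]
wrist_force: [-0.7, -0.8, 6.7]
finger_gap: 39.2
```

Call:
{"api": "carry_out", "payload": {
  "steps": [
    [0,0,0,0,0,0,1],
    [0,0,0,0,0,0,1]
  ]
}}

```text
time_s: 4.5
ee_pos: [458.4, 349.8, 17.9]
tool_rot: [0.708, -0.707, -0.001, -0.001]
wrist_force: [-0.5, -0.3, 5.8]
finger_gap: 38.9
```

Run:
```python
from h import *
show(); im=read_camera("wrist"); cv2.imwrite("pics/w3.png",im); show()
```

```text
t 4.5 tcp [458.4 349.8  17.9] gap 38.9 F [-0.5 -0.3  5.8] q [-0.49  0.64 -0.26  1.87  0.26  0.66  0.66]
[[1.0, 0.002, 0.0], [-0.0, 0.001, 1.0], [0.002, -1.0, 0.001]]
t 4.55 tcp [458.4 349.8  17.9] gap 39.1 F [-0.3 -0.8  6.8] q [-0.49  0.64 -0.26  1.87  0.26  0.66  0.66]
[[1.0, 0.002, 0.0], [-0.0, 0.001, 1.0], [0.002, -1.0, 0.001]]
```

View pics/w3.png

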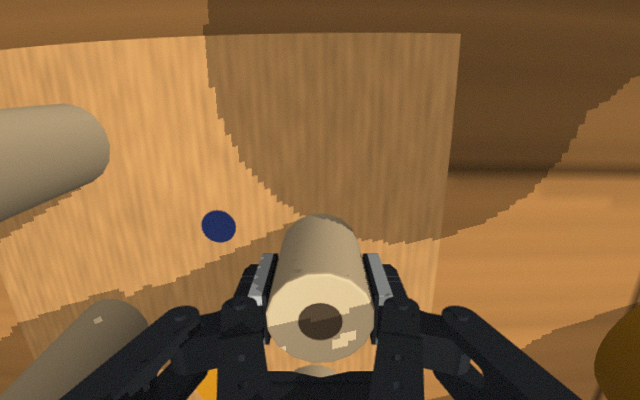

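Run:
```python
from h import *
P=cam("wrist"); print(at_z(P,[(320.5,322)],60))
delta([490,-100,215])
```

```text
[[455.83532886 349.63680736  60.        ]]
shift tool [  32.1 -197.6 -449.5] rows 10.0
```

Call:
{"api": "carry_out", "payload": {
  "steps": [
    [0,0,0,0,-10,0,1],
    [0,0,0,0,-35,0,1],
    [0,0,0,0,-45,0,1],
    [0,0,0,0,-45,0,1],
    [0,0,0,0,-40,0,1],
    [0,0,0,0,-20,0,1],
    [0,0,0,0,0,0,1]
  ]
}}

```text
time_s: 5.25
ee_pos: [458.9, 350.7, 215.8]
tool_rot: [0.709, -0.706, -0.002, -0.002]
wrist_force: [0.5, 0.3, -1.8]
finger_gap: 39.0
```

Call:
{"api": "carry_out", "payload": {
  "steps": [
    [0,0,0,1,0,-20,1],
    [0,0,0,3,0,-40,1],
    [0,0,0,4,0,-45,1],
    [0,0,0,4,0,-45,1],
    [0,0,0,4,0,-45,1],
    [0,0,0,4,0,-45,1],
    [0,0,0,4,0,-45,1],
    [0,0,0,4,0,-45,1]
  ]
}}

```text
time_s: 6.05
ee_pos: [483.9, 17.2, 210.2]
tool_rot: [-0.707, 0.707, -0.001, -0.001]
wrist_force: [1.2, 0.3, -1.7]
finger_gap: 38.8
```

Call:
{"api": "carry_out", "payload": {
  "steps": [
    [0,0,0,2,0,-45,1],
    [0,0,0,2,0,-40,1],
    [0,0,0,1,0,-25,1],
    [0,0,0,0,0,-10,1],
    [0,0,0,0,0,0,1],
    [0,0,0,0,0,0,1],
    [0,0,0,0,0,0,1]
  ]
}}

```text
time_s: 6.75
ee_pos: [490.3, -98.6, 211.0]
tool_rot: [0.707, -0.707, -0.001, 0.001]
wrist_force: [0.5, -0.3, -1.5]
finger_gap: 39.3
```

Run:
```python
from h import *
show()
np.savez("w4.npz",*cam("wrist")); im=read_camera("wrist"); cv2.imwrite("pics/w4.png",im)
```

```text
t 6.75 tcp [490.3 -98.6 211. ] gap 39.3 F [ 0.5 -0.3 -1.5] q [ 0.23  0.23 -0.1   1.95  0.03  0.96  1.69]
[[1.0, -0.001, -0.003], [0.003, 0.001, 1.0], [-0.001, -1.0, 0.001]]
```

View pics/w4.png

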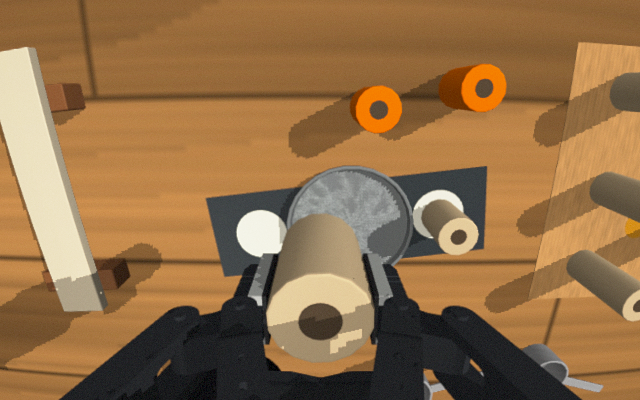

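Run:
```python
from h import *
w=np.load("w4.npz"); P=(w["arr_0"],w["arr_1"],w["arr_2"])
im=cv2.imread("pics/w4.png")
sub=im[200:262,232:290].astype(int); m=(sub.min(2)>170).astype(np.uint8)
n,l,st,ce=cv2.connectedComponentsWithStats(m); i=1+st[1:,4].argmax()
ct=max(cv2.findContours((l==i).astype(np.uint8),0,1)[0],key=len).reshape(-1,2)+[232,200]
pts=at_z(P,ct,0)[:,:2].astype(np.float32)
def circ(p):
    A=np.c_[2*p,np.ones(len(p))]; s=np.linalg.lstsq(A,(p**2).sum(1),rcond=None)[0]; return s[:2],np.sqrt(s[2]+s[:2]@s[:2])
print("disc",circ(pts))
band=at_z(P,[(207,198),(487,167),(224,275)],0); print("band corners",band.round(1).tolist())
print("model top",at_z(P,[(458.5,237.5)],60).round(1))
for n,u in dict(s1=(0,50),s2=(36,47),s3=(64,311),s4=(105,308)).items(): print(n,at_z(P,[u],42).round(1))
# lid rim circle by hand points
print("lid",circ(at_z(P,[(289,213),(350,166),(410,218),(300,190),(398,188)],12)[:,:2]))
cv2.imwrite("pics/w4c.png",cv2.resize(im[150:285,190:500],None,fx=2.5,fy=2.5))
cv2.imwrite("pics/w4s.png",cv2.resize(im[30:330,0:160],None,fx=2,fy=2))
```

```text
disc (array([ 564.15161431, -167.45442958]), np.float64(26.909096860526695))
band corners [[522.3, -223.6, 0.0], [486.0, 81.9, 0.0], [618.9, -213.4, 0.0]]
model top [[542.1  34.   60. ]]
s1 [[ 366.4 -393.8   42. ]]
s2 [[ 366.4 -355.3   42. ]]
s3 [[ 646.1 -393.8   42. ]]
s4 [[ 639.6 -341.3   42. ]]
lid (array([550.30346362, -67.1910474 ]), np.float64(66.69882883056803))
```

View pics/w4c.png

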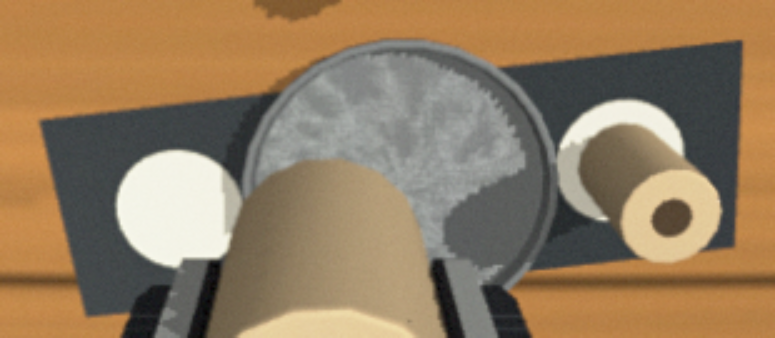

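View pics/w4s.png

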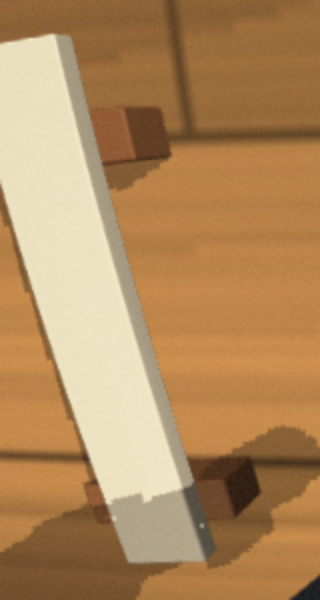

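Run:
```python
from h import *
w=np.load("w4.npz"); P=(w["arr_0"],w["arr_1"],w["arr_2"])
im=cv2.imread("pics/w4.png")
def circ(p):
    A=np.c_[2*p,np.ones(len(p))]; s=np.linalg.lstsq(A,(p**2).sum(1),rcond=None)[0]; return s[:2],np.sqrt(s[2]+s[:2]@s[:2])
sub=im[200:262,225:292].astype(int); m=(sub.min(2)>110).astype(np.uint8)
n,l,st,ce=cv2.connectedComponentsWithStats(m); i=1+st[1:,4].argmax()
ct=max(cv2.findContours((l==i).astype(np.uint8),0,1)[0],key=len).reshape(-1,2)+[225,200]
left=ct[ct[:,0]<268]
print(st[i]); print(circ(at_z(P,left,0)[:,:2]))
delta([567.6,-163.5,75])
```

```text
[  11   10   51   49 1869]
(array([ 564.65727767, -166.32283123]), np.float64(28.43494381347978))
shift tool [ 77.  136.1 -65. ] rows 4.0
```

Call:
{"api": "carry_out", "payload": {
  "steps": [
    [0,0,0,25,10,-22,1],
    [0,0,0,30,26,-24,1],
    [0,0,0,22,35,-20,1],
    [0,0,0,0,35,0,1],
    [0,0,0,0,25,0,1],
    [0,0,0,0,10,0,1],
    [0,0,0,0,0,0,1],
    [0,0,0,0,0,0,1]
  ]
}}

```text
time_s: 7.6
ee_pos: [568.4, -166.3, 71.4]
tool_rot: [-0.707, 0.707, 0.001, 0.0]
wrist_force: [0.4, 0.2, -1.7]
finger_gap: 39.1
```

Run:
```python
from h import *
show()
np.savez("w5.npz",*cam("wrist")); im=read_camera("wrist"); cv2.imwrite("pics/w5.png",im)
delta([567.5,-165,19],(0,1))
```

```text
t 7.6 tcp [ 568.4 -166.3   71.4] gap 39.1 F [ 0.4  0.2 -1.7] q [ 0.29  0.56 -0.06  1.83  0.05  0.75  1.77]
[[1.0, 0.002, -0.001], [0.001, -0.0, 1.0], [0.002, -1.0, -0.0]]
shift tool [-1.6 53.1  1.6] rows 2.0
turn 1 [0.001 0.001 0.003]
turn -1 [ 5.000e-03 -3.141e+00 -1.000e-03]
```

View pics/w5.png

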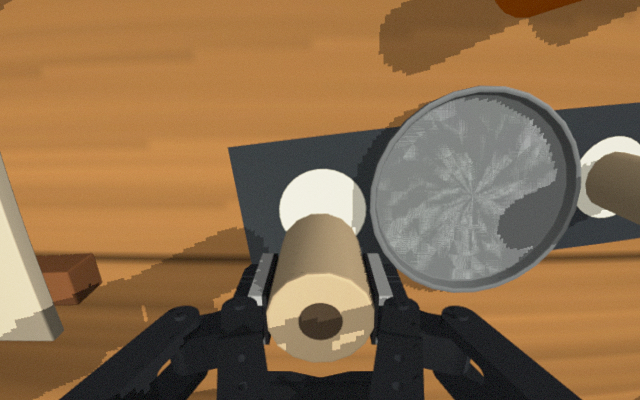

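Run:
```python
from h import *
w=np.load("w5.npz"); P=(w["arr_0"],w["arr_1"],w["arr_2"])
im=cv2.imread("pics/w5.png")
def circ(p):
    A=np.c_[2*p,np.ones(len(p))]; s=np.linalg.lstsq(A,(p**2).sum(1),rcond=None)[0]; return s[:2],np.sqrt(s[2]+s[:2]@s[:2])
m=np.zeros(im.shape[:2],np.uint8); m[160:250,265:372]=(im[160:250,265:372].min(2)>110)
n,l,st,ce=cv2.connectedComponentsWithStats(m); i=1+st[1:,4].argmax(); print(st[i])
ct=max(cv2.findContours((l==i).astype(np.uint8),0,1)[0],key=len).reshape(-1,2)
print(circ(at_z(P,ct[(ct[:,1]<208)],0)[:,:2]))
print(circ(at_z(P,[(372,202),(475,87),(580,180),(393,133),(560,117),(392,255),(440,288)],12)[:,:2]))
```

```text
[ 279  169   87   81 4583]
(array([ 564.90648542, -165.3378432 ]), np.float64(28.792876997752977))
(array([551.05504845, -66.67821624]), np.float64(67.68392043574869))
```

Call:
{"api": "carry_out", "payload": {
  "steps": [
    [0,0,0,-1,20,1,1],
    [0,0,0,0,18,0,1],
    [0,0,0,0,10,0,1],
    [0,0,0,0,4,0,1],
    [0,0,0,0,0,0,1],
    [0,0,0,0,0,0,1]
  ]
}}

```text
time_s: 8.25
ee_pos: [567.2, -166.0, 19.3]
tool_rot: [-0.707, 0.707, 0.001, 0.0]
wrist_force: [-0.1, 0.4, -1.1]
finger_gap: 39.2
```

Call:
{"api": "carry_out", "payload": {
  "steps": [
    [0,0,0,0,1,1,1],
    [0,0,0,0,0,0,1],
    [0,0,0,0,0,0,1]
  ]
}}

```text
time_s: 8.55
ee_pos: [567.0, -164.8, 18.0]
tool_rot: [-0.707, 0.707, 0.001, 0.0]
wrist_force: [0.1, 0.3, 1.9]
finger_gap: 39.1
```

Force flipped sign: it is on the table. Open.

Call:
{"api": "carry_out", "payload": {
  "steps": [
    [0,0,0,0,0,0,0.3],
    [0,0,0,0,0,0,0],
    [0,0,0,0,0,0,-0.5],
    [0,0,0,0,0,0,-1],
    [0,0,0,0,0,0,-1],
    [0,0,0,0,0,0,-1],
    [0,0,0,0,0,0,-1]
  ]
}}

```text
time_s: 9.25
ee_pos: [566.3, -164.9, 17.2]
tool_rot: [0.707, -0.707, -0.0, 0.0]
wrist_force: [0.0, 0.0, 0.3]
finger_gap: 85.4
```

Call:
{"api": "carry_out", "payload": {
  "steps": [
    [0,0,0,0,-8,0,-1],
    [0,0,0,0,-25,0,-1],
    [0,0,0,0,-40,0,-1],
    [0,0,0,0,-45,0,-1],
    [0,0,0,0,-40,0,-1],
    [0,0,0,0,-25,0,-1],
    [0,0,0,0,0,0,-1],
    [0,0,0,0,0,0,-1]
  ]
}}

```text
time_s: 10.05
ee_pos: [566.6, -164.9, 201.2]
tool_rot: [-0.707, 0.707, 0.001, 0.0]
wrist_force: [-0.2, 0.5, -0.2]
finger_gap: 85.2
```

Run:
```python
from h import *
show()
np.savez("w6.npz",*cam("wrist")); im=read_camera("wrist"); cv2.imwrite("pics/w6.png",im)
```

```text
t 10.05 tcp [ 566.6 -164.9  201.2] gap 85.2 F [-0.2  0.5 -0.2] q [ 0.29  0.39 -0.07  1.75  0.03  1.    1.78]
[[1.0, 0.002, -0.0], [0.0, -0.0, 1.0], [0.002, -1.0, -0.0]]
```

View pics/w6.png

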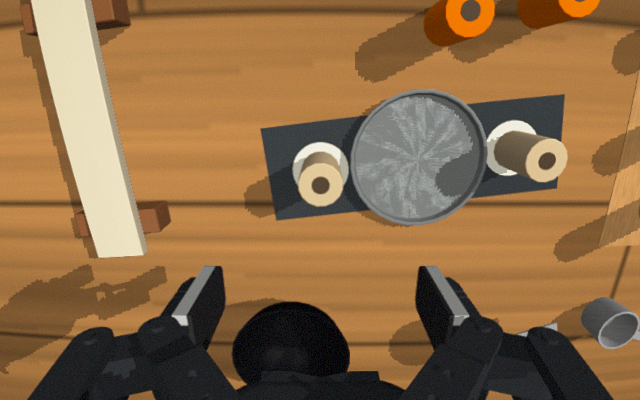

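Run:
```python
from h import *
w=np.load("w6.npz"); P=(w["arr_0"],w["arr_1"],w["arr_2"])
print("placed",at_z(P,[(320,185.5)],60)[0].round(1),"model",at_z(P,[(547,160.5)],60)[0].round(1))
b=at_z(P,[(261,128),(564,95),(276,220)],0); print("band",b.round(1).tolist())
d=(b[1]-b[0])[:2]; d/=np.linalg.norm(d); print("lid y",d, "lid c", b[0][:2]+155*d+50*np.array([d[1],-d[0]]))
r=at_z(P,[(92,0),(145,253)],42); l=at_z(P,[(34,0),(98,257)],42); print(r.round(1).tolist(),l.round(1).tolist())
print(circ) if 0 else None
delta([503,-366,150],(-0.051,1))
```

```text
placed [ 565.  -165.4   60. ] model [541.6  33.6  60. ]
band [[521.9, -224.6, 0.0], [485.9, 81.3, 0.0], [620.8, -213.5, 0.0]]
lid y [-0.11700103  0.99313179] lid c [553.42957368 -64.85243108]
[[409.6, -354.5, 42.0], [640.6, -342.5, 42.0]] [[405.4, -408.4, 42.0], [646.0, -394.4, 42.0]]
shift tool [ -62.8   49.9 -201.3] rows 5.0
turn 1 [-0.    -0.051 -0.001]
turn -1 [ 1.000e-03  3.091e+00 -0.000e+00]
```

Call:
{"api": "carry_out", "payload": {
  "steps": [
    [0,-0.054,0,-5,0,-20,-1],
    [0,0,0,-15,5,-45,-1],
    [0,0,0,-15,15,-45,-1],
    [0,0,0,-15,15,-45,-1],
    [0,0,0,-15,15,-38,-1],
    [0,0,0,-8,1,-15,-1],
    [0,0,0,0,0,0,-1],
    [0,0,0,0,0,0,-1]
  ]
}}

```text
time_s: 10.9
ee_pos: [503.8, -374.7, 148.3]
tool_rot: [0.708, -0.706, -0.019, 0.02]
wrist_force: [0.5, 0.3, -0.3]
finger_gap: 85.6
```

Run:
```python
from h import *
show()
np.savez("w7.npz",*cam("wrist")); im=read_camera("wrist"); cv2.imwrite("pics/w7.png",im)
for x in trace("strip_c","wrist")[:1]:
    print(x["conf"]); np.save("tr_w7.npy",x["pixels"])
```

```text
t 10.9 tcp [ 503.8 -374.7  148.3] gap 85.6 F [ 0.5  0.3 -0.3] q [ 0.61  0.52 -0.01  1.69  0.01  0.94  2.22]
[[0.999, -0.001, -0.055], [0.055, 0.002, 0.999], [-0.001, -1.0, 0.002]]
0.56
```

View pics/w7.png

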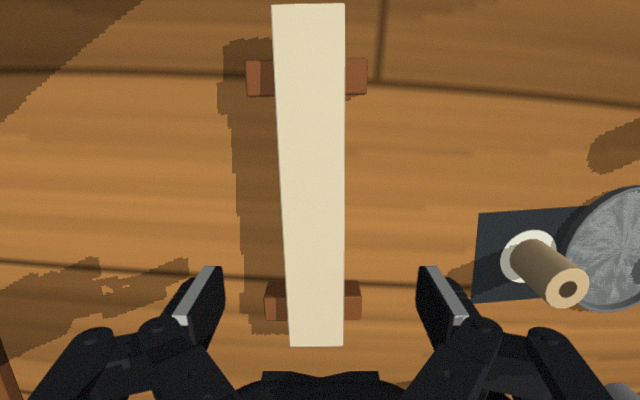

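Run:
```python
from h import *
w=np.load("w7.npz"); P=(w["arr_0"],w["arr_1"],w["arr_2"])
im=cv2.imread("pics/w7.png")
m=((im.min(2)>120)).astype(np.uint8); n,l,st,ce=cv2.connectedComponentsWithStats(m); i=l[170,310]; print(st[i])
ct=max(cv2.findContours((l==i).astype(np.uint8),0,1)[0],key=len).reshape(-1,2)
pts=at_z(P,ct,42)[:,:2].astype(np.float32); r=cv2.minAreaRect(pts); print(r)
c=at_z(P,[(272,4.5),(344.5,3),(343,346),(289.5,346)],42); print(c.round(1).tolist(),c.mean(0))
d=(c[2]+c[3]-c[0]-c[1])[:2]; d/=np.linalg.norm(d); print(d)
delta([*r[0],60],(-d[1],d[0]))
```

```text
[  271     3    74   344 22191]
((505.88201904296875, -380.6191101074219), (277.36676025390625, 49.17671585083008), 4.155667781829834)
[[369.4, -414.1, 42.0], [366.0, -366.2, 42.0], [642.7, -346.3, 42.0], [645.3, -395.1, 42.0]] [ 505.85530243 -380.40659039   42.        ]
[0.99753022 0.07023866]
shift tool [ 0.2 89.2 -7.3] rows 2.0
turn 1 [-0.002 -0.013  0.001]
turn -1 [-1.000e-03  3.129e+00 -2.000e-03]
```

Call:
{"api": "carry_out", "payload": {
  "steps": [
    [0,-0.015,0,0,10,-7,-1],
    [0,0,0,0,30,0,-1],
    [0,0,0,0,35,0,-1],
    [0,0,0,0,15,0,-1],
    [0,0,0,0,0,0,-1],
    [0,0,0,0,0,0,-1]
  ]
}}

```text
time_s: 11.6
ee_pos: [504.8, -383.2, 59.8]
tool_rot: [-0.707, 0.707, 0.025, -0.025]
wrist_force: [0.2, 0.7, 0.7]
finger_gap: 85.7
```

Run:
```python
from h import *
show()
delta([506,-380.5,12],(-0.0702,0.9975))
```

```text
t 11.6 tcp [ 504.8 -383.2   59.8] gap 85.7 F [0.2 0.7 0.7] q [ 0.62  0.64 -0.01  1.72  0.01  0.78  2.24]
[[0.998, 0.001, -0.07], [0.07, -0.0, 0.998], [0.0, -1.0, -0.0]]
shift tool [ 1.4 47.8  2.6] rows 1.0
turn 1 [ 0. -0.  0.]
turn -1 [-1.000e-03  3.142e+00  0.000e+00]
```

Call:
{"api": "carry_out", "payload": {
  "steps": [
    [0,0,0,1,17,2,-1],
    [0,0,0,0,20,0,-1],
    [0,0,0,0,10,0,-1],
    [0,0,0,0,0,0,-1],
    [0,0,0,0,0,0,-1]
  ]
}}

```text
time_s: 12.1
ee_pos: [505.2, -381.4, 12.7]
tool_rot: [-0.707, 0.707, 0.025, -0.024]
wrist_force: [0.4, -0.0, -0.3]
finger_gap: 85.4
```

Run:
```python
from h import *
show(); np.savez("w8.npz",*cam("wrist"));im=read_camera("wrist"); cv2.imwrite("pics/w8.png",im)
```

```text
t 12.1 tcp [ 505.2 -381.4   12.7] gap 85.4 F [ 0.4 -0.  -0.3] q [ 0.61  0.71 -0.01  1.73  0.01  0.7   2.23]
[[0.998, 0.0, -0.069], [0.069, -0.0, 0.998], [0.0, -1.0, -0.0]]
```

View pics/w8.png

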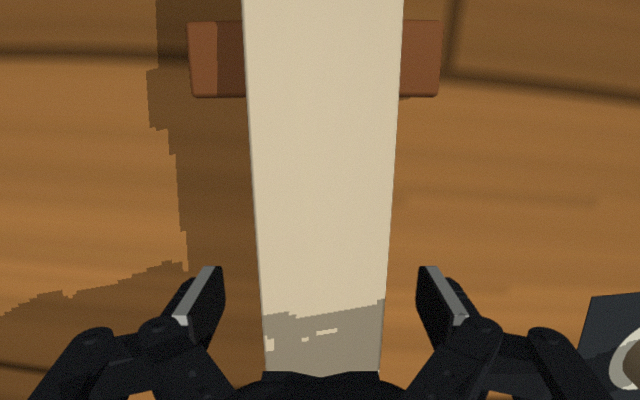

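Call:
{"api": "carry_out", "payload": {
  "steps": [
    [0,0,0,0,0,0,1],
    [0,0,0,0,0,0,1],
    [0,0,0,0,0,0,1],
    [0,0,0,0,0,0,1],
    [0,0,0,0,0,0,1],
    [0,0,0,0,0,0,1]
  ],
  "force": 80
}}

```text
time_s: 12.75
ee_pos: [505.6, -381.6, 13.3]
tool_rot: [-0.706, 0.707, 0.025, -0.024]
wrist_force: [-0.4, 0.9, 6.3]
finger_gap: 48.7
```

Call:
{"api": "carry_out", "payload": {
  "steps": [
    [0,0,0,0,-4,0,1],
    [0,0,0,0,-10,0,1],
    [0,0,0,0,-25,0,1],
    [0,0,0,0,-35,0,1],
    [0,0,0,0,-40,0,1],
    [0,0,0,0,-30,0,1],
    [0,0,0,0,-15,0,1],
    [0,0,0,0,0,0,1]
  ]
}}

```text
time_s: 13.55
ee_pos: [506.0, -382.0, 173.7]
tool_rot: [-0.706, 0.708, 0.026, -0.023]
wrist_force: [-0.4, -0.1, -3.5]
finger_gap: 48.7
```

Run:
```python
from h import *
p,R,s=show(); print(s["torque"].round(2)); np.savez("w9.npz",*cam("wrist"));im=read_camera("wrist"); cv2.imwrite("pics/w9.png",im)
im=read_camera("scene"); cv2.imwrite("pics/s9.png",cv2.resize(im[100:300,60:360],None,fx=2.5,fy=2.5))
```

```text
t 13.55 tcp [ 506.  -382.   173.7] gap 48.7 F [-0.4 -0.1 -3.5] q [ 0.61  0.49 -0.01  1.66  0.01  0.98  2.24]
[[0.998, 0.004, -0.069], [0.069, -0.003, 0.998], [0.003, -1.0, -0.003]]
[-0.   -0.01 -0.06]
```

View pics/w9.png

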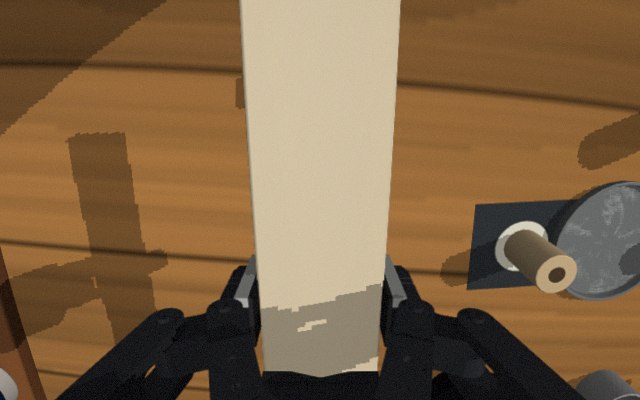

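View pics/s9.png

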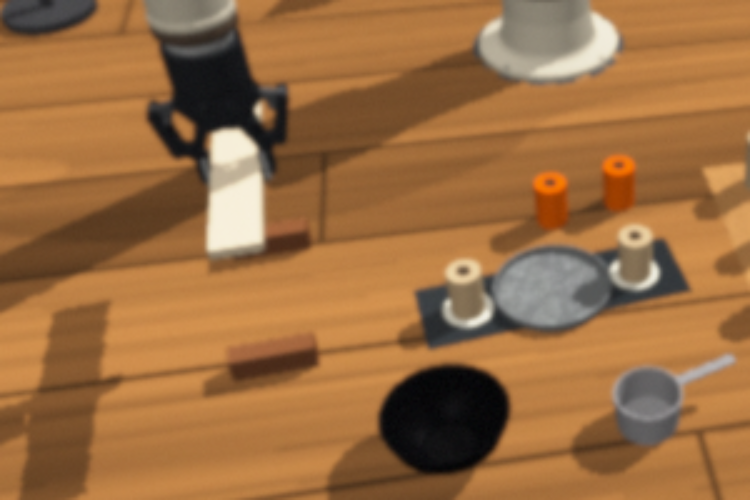

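Run:
```python
from h import *
delta([553.3,-65.7,173],(0.993,0.117))
```

```text
shift tool [ 70.9  -2.8 310.7] rows 7.0
turn 1 [ 0.     1.523 -0.002]
turn -1 [-0.002 -1.619 -0.   ]
```

Call:
{"api": "carry_out", "payload": {
  "steps": [
    [0,0,0,2,0,14,1],
    [0,0,0,7,0,30,1],
    [0,0,0,10,0,40,1],
    [0,0,0,10,0,45,1],
    [0,0,0,10,0,45,1],
    [0,0,0,10,0,45,1],
    [0,0,0,9,0,40,1],
    [0,0,0,7,0,30,1]
  ]
}}

```text
time_s: 14.45
ee_pos: [548.3, -83.1, 169.4]
tool_rot: [0.707, -0.706, -0.025, 0.027]
wrist_force: [0.2, 0.0, -4.2]
finger_gap: 48.8
```

Call:
{"api": "carry_out", "payload": {
  "steps": [
    [0,0,0,4,0,14,1],
    [0,0,0,2,0,8,1],
    [0,0.06,0,0,0,0,1],
    [0,0.12,0,0,0,0,1],
    [0,0.14,0,0,0,0,1],
    [0,0.14,0,0,0,0,1],
    [0,0.14,0,0,0,0,1],
    [0,0.14,0,0,0,0,1]
  ]
}}

```text
time_s: 15.25
ee_pos: [553.3, -67.9, 170.4]
tool_rot: [-0.666, 0.667, -0.236, 0.235]
wrist_force: [-0.5, -0.3, -3.8]
finger_gap: 49.0
```

Call:
{"api": "carry_out", "payload": {
  "steps": [
    [0,0.14,0,0,0,0,1],
    [0,0.14,0,0,0,0,1],
    [0,0.14,0,0,0,0,1],
    [0,0.14,0,0,0,0,1],
    [0,0.12,0,0,0,0,1],
    [0,0.1,0,0,0,0,1],
    [0,0,0,0,0,0,1],
    [0,0,0,0,0,0,1]
  ]
}}

```text
time_s: 16.05
ee_pos: [553.7, -67.0, 170.8]
tool_rot: [-0.529, 0.53, -0.469, 0.469]
wrist_force: [-0.5, -0.1, -3.6]
finger_gap: 48.7
```

Run:
```python
from h import *
show(); np.savez("w10.npz",*cam("wrist"));im=read_camera("wrist"); cv2.imwrite("pics/w10.png",im)
delta([553.3,-65.7,75],(0.993,0.117))
im=read_camera("top"); cv2.imwrite("pics/t10.png",cv2.resize(im[150:320,280:500],None,fx=3,fy=3))
```

```text
t 16.05 tcp [553.7 -67.  170.8] gap 48.7 F [-0.5 -0.1 -3.6] q [-0.08  0.38  0.19  1.86 -0.09  0.91  0.27]
[[0.121, -0.001, 0.993], [-0.993, -0.001, 0.121], [0.0, -1.0, -0.001]]
shift tool [-1.1 95.9 -0.3] rows 2.0
turn 1 [0.001 0.004 0.   ]
turn -1 [ 0.000e+00 -3.138e+00 -1.000e-03]
```

View pics/w10.png

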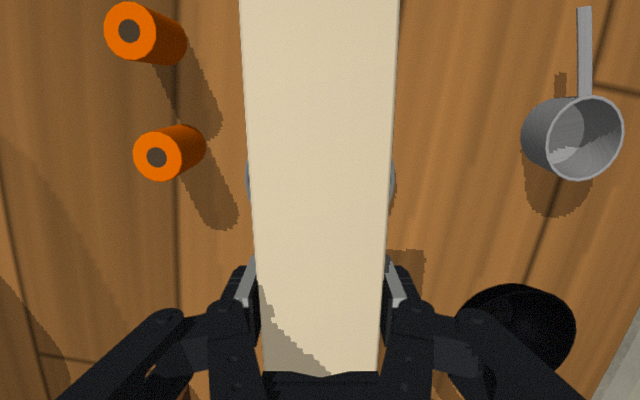

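View pics/t10.png

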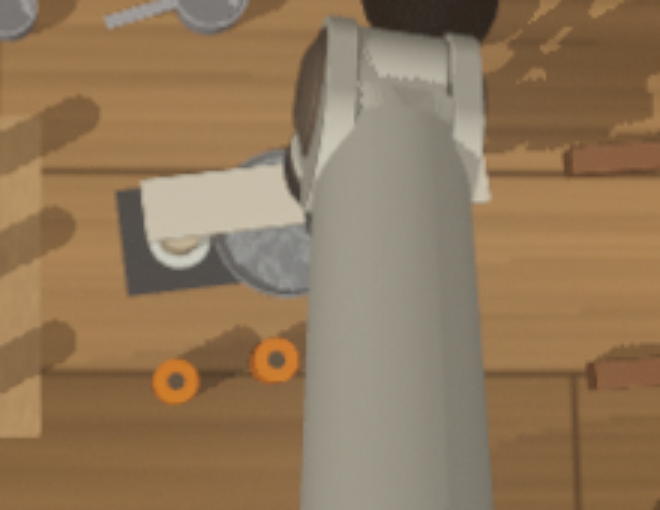

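Call:
{"api": "carry_out", "payload": {
  "steps": [
    [0,0,0,-1,15,0,1],
    [0,0,0,0,30,0,1],
    [0,0,0,0,35,0,1],
    [0,0,0,0,25,0,1],
    [0,0,0,0,12,0,1],
    [0,0,0,0,4,0,1],
    [0,0,0,0,0,0,1],
    [0,0,0,0,0,0,1]
  ]
}}

```text
time_s: 16.95
ee_pos: [555.4, -65.2, 51.6]
tool_rot: [0.53, -0.529, 0.468, -0.47]
wrist_force: [0.8, -0.2, -3.3]
finger_gap: 48.8
```

Run:
```python
from h import *
p,R,s=show(); print(s["torque"].round(2))
delta([553.3,-65.7,43.3],(0.993,0.117))
im=read_camera("scene"); cv2.imwrite("pics/s11.png",cv2.resize(im[140:270,200:360],None,fx=4.5,fy=4.5,interpolation=cv2.INTER_CUBIC))
```

```text
t 16.95 tcp [555.4 -65.2  51.6] gap 48.8 F [ 0.8 -0.2 -3.3] q [-0.05  0.55  0.16  1.92 -0.13  0.67  0.3 ]
[[0.12, 0.002, 0.993], [-0.993, -0.0, 0.12], [0.0, -1.0, 0.002]]
[-0.01  0.02 -0.06]
shift tool [ 0.2  8.3 -2.2] rows 1.0
turn 1 [-0.002  0.003  0.   ]
turn -1 [ 1.000e-03 -3.139e+00  4.000e-03]
```

View pics/s11.png

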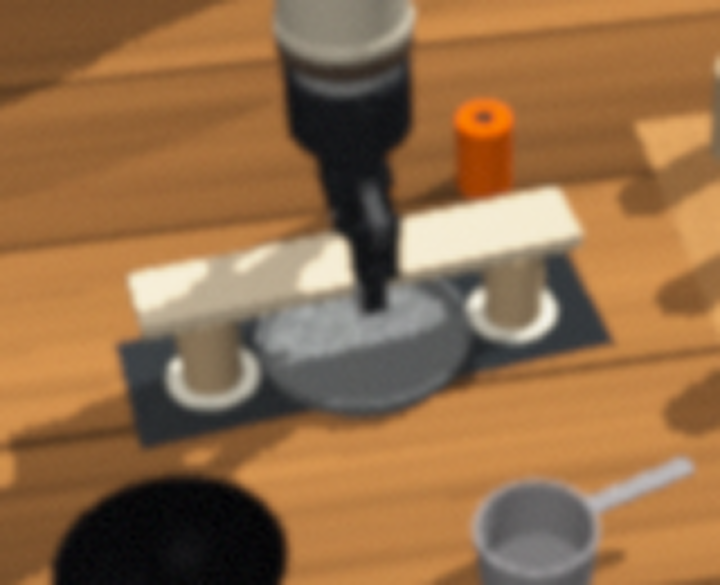

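Call:
{"api": "carry_out", "payload": {
  "steps": [
    [0,0,0,0,3,-2,1],
    [0,0,0,0,2,0,1],
    [0,0,0,0,1,0,1],
    [0,0,0,0,0,0,1],
    [0,0,0,0,0,0,1]
  ]
}}

```text
time_s: 17.5
ee_pos: [552.2, -65.2, 44.3]
tool_rot: [0.529, -0.529, 0.469, -0.469]
wrist_force: [0.6, -0.8, -3.4]
finger_gap: 48.8
```

Call:
{"api": "carry_out", "payload": {
  "steps": [
    [0,0,0,0,0.7,0,1],
    [0,0,0,0,0,0,1],
    [0,0,0,0,0,0,1]
  ]
}}

```text
time_s: 17.8
ee_pos: [552.1, -65.2, 43.6]
tool_rot: [-0.529, 0.529, -0.469, 0.469]
wrist_force: [-0.0, -0.6, -5.0]
finger_gap: 48.4
```

Call:
{"api": "carry_out", "payload": {
  "steps": [
    [0,0,0,0,0.6,0,1],
    [0,0,0,0,0,0,1],
    [0,0,0,0,0,0,1]
  ]
}}

```text
time_s: 18.1
ee_pos: [552.2, -65.2, 43.3]
tool_rot: [0.529, -0.529, 0.469, -0.469]
wrist_force: [-0.6, 0.2, 2.3]
finger_gap: 48.8
```

Call:
{"api": "carry_out", "payload": {
  "steps": [
    [0,0,0,0,0,0,0.1],
    [0,0,0,0,0,0,0],
    [0,0,0,0,0,0,-0.2],
    [0,0,0,0,0,0,-0.5],
    [0,0,0,0,0,0,-1],
    [0,0,0,0,0,0,-1],
    [0,0,0,0,0,0,-1],
    [0,0,0,0,0,0,-1]
  ],
  "force": 20
}}

```text
time_s: 18.9
ee_pos: [552.2, -65.2, 43.0]
tool_rot: [0.529, -0.529, 0.469, -0.469]
wrist_force: [0.1, -0.3, -0.8]
finger_gap: 85.0
```

Run:
```python
from h import *
show(); im=read_camera("wrist"); cv2.imwrite("pics/w12.png",im)
```

```text
t 18.9 tcp [552.2 -65.2  43. ] gap 85.0 F [ 0.1 -0.3 -0.8] q [-0.05  0.56  0.15  1.93 -0.13  0.66  0.3 ]
[[0.12, 0.0, 0.993], [-0.993, 0.0, 0.12], [-0.0, -1.0, 0.0]]
```

View pics/w12.png

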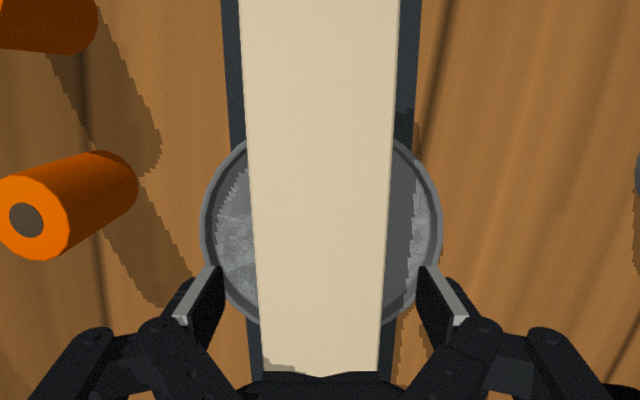

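Fingers are clear on both sides (strip cols 252–393, fingertips at 222 and 420) and the strip is centred on the lid. Retreat straight up.

Call:
{"api": "carry_out", "payload": {
  "steps": [
    [0,0,0,0,-6,0,-1],
    [0,0,0,0,-15,0,-1],
    [0,0,0,0,-30,0,-1],
    [0,0,0,0,-45,0,-1],
    [0,0,0,0,-45,0,-1],
    [0,0,0,0,-45,0,-1],
    [0,0,0,0,-25,0,-1],
    [0,0,0,0,0,0,-1]
  ]
}}

```text
time_s: 19.75
ee_pos: [555.1, -65.7, 260.3]
tool_rot: [0.531, -0.527, 0.466, -0.472]
wrist_force: [1.1, -0.8, -0.0]
finger_gap: 85.4
```

Call:
{"api": "carry_out", "payload": {
  "steps": [
    [0,0,0,0,0,-15,-1],
    [0,0,0,0,0,-35,-1],
    [0,0,0,0,0,-45,-1],
    [0,0,0,0,0,-35,-1],
    [0,0,0,0,0,-15,-1],
    [0,0,0,0,0,0,-1],
    [0,0,0,0,0,0,-1]
  ]
}}

```text
time_s: 20.45
ee_pos: [409.3, -82.4, 254.6]
tool_rot: [0.53, -0.529, 0.469, -0.47]
wrist_force: [0.1, -0.3, 0.7]
finger_gap: 85.5
```

Run:
```python
from h import *
show(); np.savez("w13.npz",*cam("wrist"));im=read_camera("wrist"); cv2.imwrite("pics/w13.png",im)
im=read_camera("scene"); cv2.imwrite("pics/s13f.png",im); cv2.imwrite("pics/s13.png",cv2.resize(im[140:290,200:440],None,fx=3.3,fy=3.3,interpolation=cv2.INTER_CUBIC))
im=read_camera("top"); cv2.imwrite("pics/t13.png",im)
```

```text
t 20.45 tcp [409.3 -82.4 254.6] gap 85.5 F [ 0.1 -0.3  0.7] q [-0.08  0.01  0.22  2.09 -0.    1.04  0.26]
[[0.12, 0.002, 0.993], [-0.993, 0.0, 0.12], [0.0, -1.0, 0.002]]
```

View pics/s13.png

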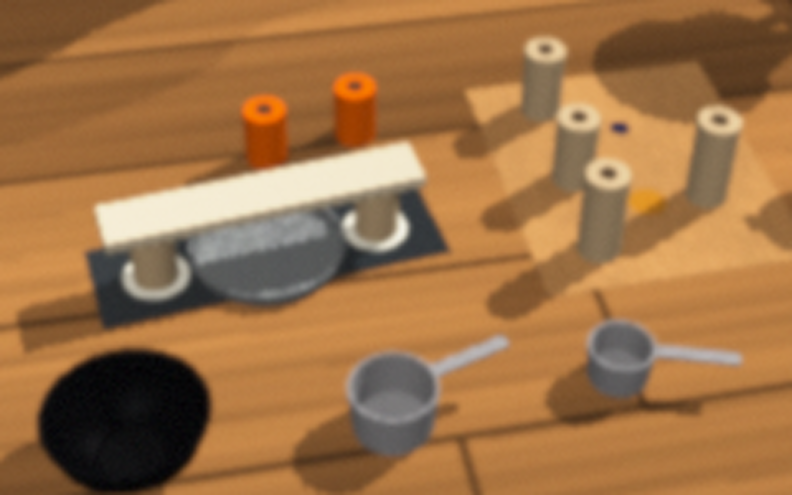

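View pics/t13.png

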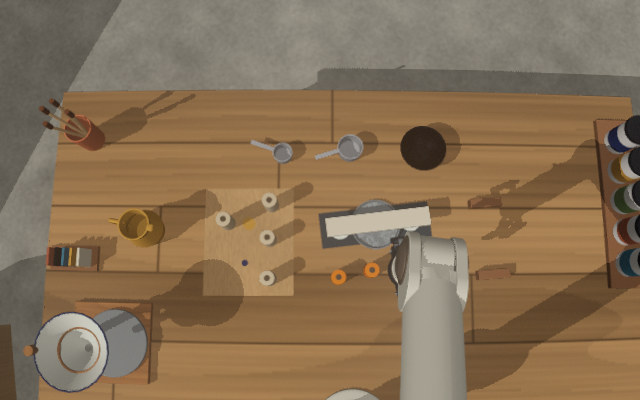

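View pics/w13.png

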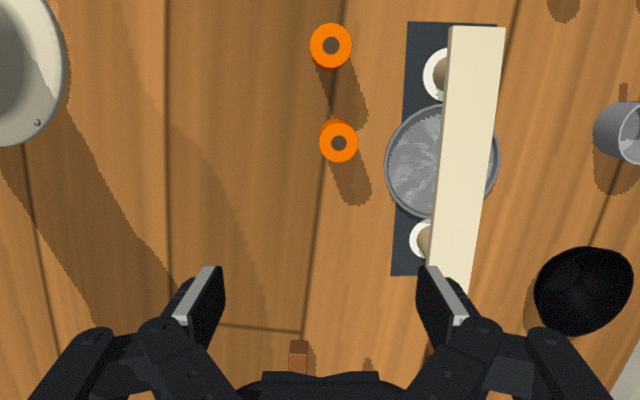

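Run:
```python
from h import *
im=cv2.imread("pics/t13.png"); P=cam("top")
m=np.zeros(im.shape[:2],np.uint8); s=im[200:240,318:436]; m[200:240,318:436]=(s.min(2)>135)
n,l,st,ce=cv2.connectedComponentsWithStats(m); i=1+st[1:,4].argmax(); print(st[i])
ct=max(cv2.findContours((l==i).astype(np.uint8),0,1)[0],key=len).reshape(-1,2)
r=cv2.minAreaRect(at_z(P,ct,72)[:,:2].astype(np.float32)); print("top",r)
w=np.load("w13.npz"); P=(w["arr_0"],w["arr_1"],w["arr_2"])
c=at_z(P,[(453,26),(505,27),(484,232)],72); print(c.round(1).tolist())
d=(c[1]-c[0])[:2]; e=(c[2]-c[1])[:2]; e/=np.linalg.norm(e); print("end mid - 140 along:", ((c[0]+c[1])/2)[:2]+140*e, e, np.linalg.norm(d))
```

```text
[ 325  206  106   34 2155]
top ((537.6229858398438, -68.63790893554688), (76.1121597290039, 279.93048095703125), 7.05549430847168)
[[510.7, 68.0, 72.0], [558.2, 74.7, 72.0], [590.4, -122.0, 72.0]]
end mid - 140 along: [557.01449327 -66.82681119] [ 0.16123947 -0.98691531] 48.030235832161274
```

Run:
```python
from plant import *
print(sign_off(), state()["time_s"])
```

```text
the job is handed in; nothing more can be done
the job is handed in; nothing more can be done
```

The drip bridge is built and the job is handed in; the last clock reading was 20.45 s, well under the 64 s limit. The judge gave no verdict.

**Post:** The model post measured as the 60 mm one, by triangulation between the scene and top cameras and by the size of its top face in the wrist camera. I picked the only matching spare on the mat, near (455, 349). It now stands on the empty disc at about (565.0, −165.4), against a measured disc centre of (564.9, −165.3).

**Strip:** I gripped it across the middle and turned it about 87°. I lowered it until the wrist force changed by about 6 N, well under the 40 N limit, then opened the fingers and backed away.

**Last checks:**
- **Centring:** when I let go, the tool was at (552, −65), and the lid's centre measured about (553, −66). The fingers were clear on both sides.
- **Direction:** a fit of the strip in the top camera gave 0.123 rad, against about 0.118 rad for the line of the discs.
- **Other objects:** the other four spares, the cups, bowl and pitcher look unmoved in the top camera.

**Checks that disagreed:** two last estimates were off, and I trusted neither.
- Hand-picked corners in the last wrist picture put the strip's middle near (557, −67) and its direction at 0.16 rad, still inside the limits.
- The top-camera outline picked up more than the strip (76 mm wide instead of 50 mm), so its middle near (538, −69) is unreliable.

I did not measure the strip's tilt; it looks level in the scene camera and rests on two posts that measured the same height.

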